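Full blast on the steamer tiers

ROBOT

A 6-joint arm with a two-finger parallel gripper is mounted at the origin on the work surface. World frame = base frame: x ahead of the robot, y to its left, z up, the work surface at z = 0. Lengths are in mm, angles in rad, forces in N, time in s.
With the tool pointing down it reaches from about 325 to 775 mm from the base axis. Payload 9.3 kg.
Tool frame: the origin (TCP) lies midway between the tips of the shut fingers; the grasp point (between the pads) lies 19 mm behind it; z points along the fingers, y is the direction in which the jaws open and shut (so a half turn about z gives the same grasp; the last joint's range is limited). The gripper opens to 85 mm and grips with 20 to 120 N. Pads are 22 mm wide; open, the fingers measure 114 mm over their backs; the gripper's body (76 mm by 85 mm) begins 54 mm behind the grasp point. The pads swing forward as they close: fully open they stand 13 mm farther back than shut.
Start: joints at [-1.345, 0.259, 0.021, 1.334, 0, 1.418], TCP at [203.386, -511.009, 205.179] pointing down, gripper open.
Joint ranges: [-3.04, 3.04], [-0.91, 1.82], [-1.04, 1.36], [-1.92, 1.95], [-1.52, 1.45], [-3.14, 3.14]. Speed limits (rad/s): [2.22, 2.22, 2.79, 3.14, 3.14, 3.14].

INTERFACE

Orientations are given as a rotation vector (axis times angle).
In Python, from workcell import ctrl gives the robot as it stands.
- The arm moves only by the tool play_rows, never from a script. Its argument "increments" is one flat list of numbers, 7 for each row, row after row: the shift along the tool's x, y, z as a fraction of full scale, then the turn, a rotation vector about the tool's x, y, z as a fraction of full scale, then the opening, from -1 (shut) to 1 (fully open). In form: [x, y, z, rx, ry, rz, grip, x, y, z, rx, ry, rz, grip, ...]. A call has 1 to 12 rows; each row is the pose to reach, as a shift and turn from the pose commanded when the call began, along the tool's axes at that moment, turning the shorter way round; what a row does not reach only later rows make up. Full scale, the value 1, is 0.08 m for a shift and 2 pi rad for a turn. A row lasts 1/10 s, in which the tool goes at most 50 mm and 8.59 degrees, less where a joint would pass 70% of its speed; a pose out of reach is approached as far as the arm can. A call with a number of a shift or a turn outside -1 to 1 is refused whole. A call with a gripper value outside its range is refused whole. The fingers move at their own pace and stop on an object; the grip force is fixed at half the most. Time passes only in rows, so rows that repeat a pose let the fingers close. It gives the time, the measured TCP pose, the force and the opening at its end, in the units of the state.
- ctrl.read_state(): the state, without advancing time (a new reading comes with each control period).
- ctrl.grab_frame(name): name is "scene" or "top" or "wrist"; returns a dict with "pixels" (480x640x3 uint8, blue, green, red), "fx", "fy", "cx", "cy" (pixels), "pose" (4x4, takes a point from camera to world coordinates); the wrist camera has in their place "tool_from_camera" (4x4, takes a point from camera to tool coordinates, whose origin is the TCP and whose axes are the flange's). Camera axes: x right, y up, looking along -z (the intrinsics and any distortion apply to the point x, -y, -z); pixel columns grow to the right and rows downward; lengths in mm; the calibration is good to about 2 mm. A picture is of the moment at which its call begins: read the wrist's pose just before it. There is no depth.
- ctrl.sign_off(): hands the job in, once; it reports no verdict.
The state is a dict: "time_s": time; "q": joint angles; "qd": joint speeds; "tau": joint torques, N m; "eef_pos": TCP position; "tool_rot": TCP orientation; "contact_force": force on the tool from outside, world axes, zero at the start; "moment": the same for the moment, N m; "finger_gap": finger opening in mm.
Only numpy, scipy, OpenCV 4.12 (cv2) and the standard library are available. Lean on these libraries where they do the work, as an engineer would, in place of code of your own. Each camera call takes 0.05 s, during which the arm holds its last target. There are 200 camera calls.

TASK

Give the washed bamboo steamer tiers a full blast with the long-nozzled pistol blower that lies on its side, loose, aimed at them: squeeze its trigger against the handle past the first-stage pressure point and as far as it will go into the second stage, keep it there for a good second, then let go. Leave the blower lying flat where it was, and do not touch the stubby, bell-mouthed blower.

Things in the scene. Friction and masses are not known exactly. Their poses are not given: they have to be found in the camera images.
- blower: long-nozzled grey pistol blower, 0.4 kg, loose on its side, 46 mm high. Origin: on the shelf at the squeeze spot, midway between handle back and trigger front; x to the nozzle tip (165 mm), y handle to barrel, z up. Handle x -28 to -2, y -78 to 50, 42 high; barrel d 44 at y 70, x -50 to 65; battery block x -50 to 26, y -101 to -75. Pushed from one side it slides: squeeze along x at y 0
- first_stage (a joint): black trigger bar's first stage, rad: 0 free, 0.16 at the pressure point; sprung, 1 to 2.5 N. Bar 9 mm thick, heights 7 to 35 mm; in the blower's frame pivoted at x 17, y 45, free end x 24, y -17; front face at x 27 for y 0: handle plus trigger 55 mm wide at rest, 41 to 47 squeezed home (pads bear nearer the pivot)
- second_stage (a joint): the same trigger's second stage, rad: 0 until the pressure point is overcome, 0.16 at the stop; springs back. At y 0 it takes about 7 N to break through and 9.5 N to the stop, a third more 11 mm nearer the pivot
- puffer: the stubby blower, to be left alone: same pistol shape on its side, but no battery block, a 40 mm long bell-mouthed nozzle 43 mm wide, and a 40 mm trigger; origin and axes as for the other. It lies left or right of the long-nozzled one

How it is judged (in metres and radians):
On the way:
1. the long-nozzled blower's trigger is squeezed well into its second stage and kept there (value of joint second_stage above 0.1 rad), for 0.6 s.
At the end, for the whole second after the job is handed in: the trigger has sprung back (second stage under 0.03 rad, first stage under 0.05 rad) and the blower lies flat (within 10 degrees) and still, within 40 mm of where it was (value of joint second_stage below 0.03 rad and value of joint first_stage below 0.05 rad and distance of blower from where it was at the start of the episode below 0.04 m and angle between blower's own z axis and vertical below 0.17 rad and linear speed of blower below 0.02 m/s); the robot touches nothing.
It fails at once if the stubby blower is pressed by the gripper or arm (over 3 N) or shifted by more than 20 mm (contact force between any of the fingers, the arm and puffer above 3 N or distance of puffer from where it was at the start of the episode above 0.02 m).
It also fails if it takes over 32 s, if anything falls off the work surface, if the arm or the gripper's body presses on something with over 40 N, if the wrist force passes 120 N, or if a joint passes its speed limit or range.

## Working session

There is one attempt and no reset: what is moved stays moved. The work goes in short steps, Python scripts to look and compute and a tool call to move; the robot and the scene stay as the last step left them, time stands still between calls to the robot, and variables do not carry over. Pictures are saved under pics/ and viewed, about 8 in all and at most 12, crops included, and the job is handed in when it is done.

Besides the shell and the picture viewer there is one more tool, called as a command line: name --argument value ..., lists and objects as JSON in quotes. play_rows: Moves the arm, as the interface text tells. Shift numbers are shares of 0.08 m and turn numbers shares of 2 pi rad, none past 1 either way. Its arguments: {"type":"object","properties":{"increments":{"type":"array","items":{"type":"number","minimum":-1,"maximum":1}}},"required":["increments"]}

```bash
mkdir -p pics; python3 - <<'E'
from workcell import ctrl
import cv2,numpy as np
for n in("top","scene"):
    f=ctrl.grab_frame(n);cv2.imwrite(f"pics/{n}1.png",f["pixels"]);print(n,f["fx"],f["fy"],f["cx"],f["cy"],[k for k in f]);print(np.round(f["pose"],3))
s=ctrl.read_state();print(s)
E
```

```text
top 611.2849501557455 611.2849501557455 327.48852307782363 234.08248406900702 ['pixels', 'fx', 'fy', 'cx', 'cy', 'pose']
[[-2.90000e-02  9.98000e-01 -5.20000e-02  4.75886e+02]
 [-9.99000e-01 -3.00000e-02 -2.80000e-02  9.49700e+00]
 [-2.90000e-02  5.10000e-02  9.98000e-01  8.30106e+02]
 [ 0.00000e+00  0.00000e+00  0.00000e+00  1.00000e+00]]
scene 620.0149225100963 620.0149225100963 323.0535721670283 240.14543439450455 ['pixels', 'fx', 'fy', 'cx', 'cy', 'pose']
[[ 8.00000e-01 -4.04000e-01  4.44000e-01  9.21517e+02]
 [ 6.00000e-01  5.30000e-01 -5.99000e-01 -5.11452e+02]
 [ 7.00000e-03  7.46000e-01  6.66000e-01  6.36647e+02]
 [ 0.00000e+00  0.00000e+00  0.00000e+00  1.00000e+00]]
{'time_s': 0.1, 'q': array([-1.34462596e+00,  2.59109602e-01,  2.08328222e-02,  1.33374109e+00,
       -1.60505831e-06,  1.41820479e+00]), 'qd': array([ 0.00051808, -0.00072337,  0.00194858,  0.00096679,  0.00099372,
       -0.00063775]), 'tau': array([ 2.73682956e-03, -5.56697023e+01,  3.45068228e+01,  1.16535809e-02,
       -1.23969385e-04,  3.14343602e-06]), 'eef_pos': array([ 203.30424251, -510.71823338,  204.63904684]), 'tool_rot': array([-3.08422516e+00, -5.91178022e-01,  7.30665004e-05]), 'contact_force': array([-0.44102115, -0.71490752,  0.47719538]), 'moment': array([-5.38963087e-05,  3.86945761e-02,  4.41698507e-02]), 'finger_gap': 85.12223945106773}
```

View pics/top1.png

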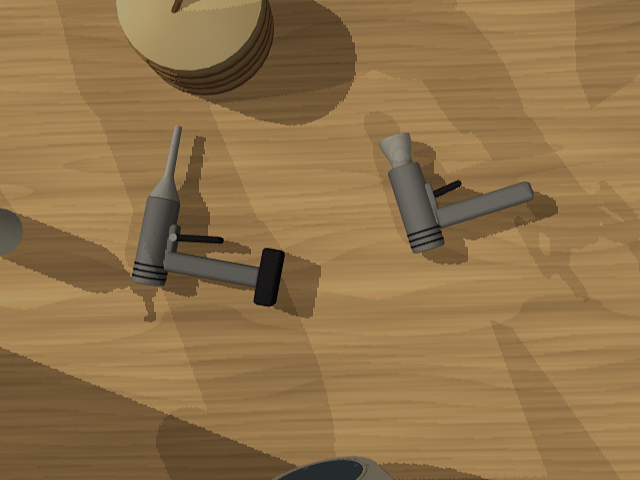

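The long-nozzled blower lies on the left: nozzle tip at (178,127), battery block at about (255–284, 249–305), trigger end at (223,239). The stubby blower is on the right, about (395–533, 133–250).

```bash
cat > h.py <<'E'
import numpy as np
from scipy.optimize import least_squares
from scipy.spatial.transform import Rotation as R
def proj(f,P,T=None):
    T=f["pose"] if T is None else T
    c=(np.c_[P,np.ones(len(P))]@np.linalg.inv(T).T)[:,:3]
    return np.c_[f["cx"]+f["fx"]*c[:,0]/-c[:,2],f["cy"]-f["fy"]*c[:,1]/-c[:,2]]
def place(p,M):
    c,s=np.cos(p[2]),np.sin(p[2]);M=np.asarray(M,float)
    return np.c_[p[0]+c*M[:,0]-s*M[:,1],p[1]+s*M[:,0]+c*M[:,1],M[:,2]]
E
python3 - <<'E'
from h import *; from workcell import ctrl; import cv2
f=ctrl.grab_frame("top")
M=[(165,70,22),(-50,70,22),(26,-101,46),(26,-75,46),(-50,-101,46),(-50,-75,46)]
uv=np.array([(178,127),(149,284),(284,252),(264,249),(274,305),(255,303)],float)
r=least_squares(lambda p:(proj(f,place(p,M))-uv).ravel(),[430,150,0])
print(r.x,r.fun.reshape(-1,2).round(1))
p=r.x
s=ctrl.read_state();Rt=R.from_rotvec(s["tool_rot"]).as_matrix();print(Rt.round(3))
im=f["pixels"].copy()
def poly(L):cv2.polylines(im,[proj(f,place(p,L)).round().astype(int)],True,(0,0,255),1)
poly([(-28,-78,42),(-2,-78,42),(-2,50,42),(-28,50,42)]);poly([(27,0,35),(24,-17,35),(17,45,35)]);poly([(26,-101,46),(26,-75,46),(-50,-75,46),(-50,-101,46)])
poly([(-50,48,22),(-50,92,22),(65,92,22),(65,48,22)]);poly([(-3,0,35),(3,0,35)])
cv2.imwrite("pics/ov.png",cv2.resize(im[100:330,80:340],None,fx=2.5,fy=2.5))
E
```

```text
[ 4.92503795e+02  1.91999512e+02 -1.97421691e-01] [[ 0.6 -0.1]
 [ 0.7  0.8]
 [-0.  -2.5]
 [ 0.1 -2.9]
 [-0.2  3. ]
 [-1.1  1.6]]
[[ 0.929  0.37  -0.   ]
 [ 0.37  -0.929  0.001]
 [ 0.    -0.001 -1.   ]]
```

View pics/ov.png

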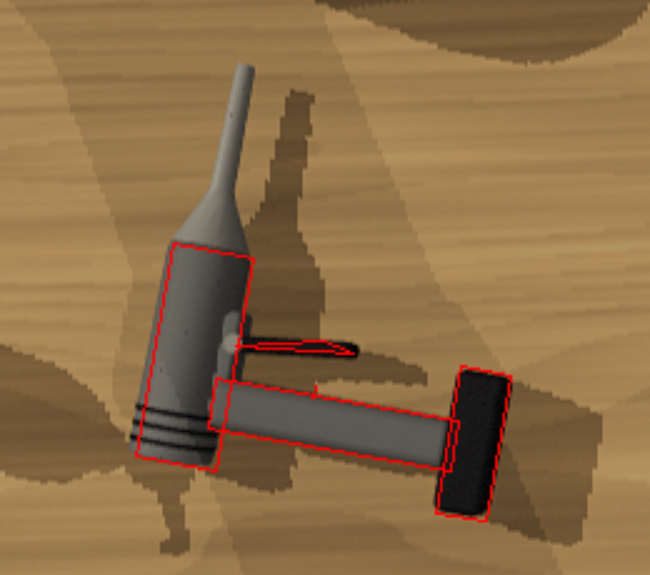

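The overlay matches to about 2 mm, giving the blower origin at (492.5, 192) with yaw -0.197. I'm moving over it now.

play_rows --increments '[0.47,-0.49,0,0,0,0,1,0.944,-0.975,0,0,0,0,1,0.944,-0.975,0,0,0,0,1,0.944,-0.975,0,0,0,0,1]'

```text
time_s: 0.55
eef_pos: [245.3, -409.5, 205.6]
tool_rot: [3.084, 0.595, 0.0]
contact_force: [-0.4, -0.5, -0.1]
finger_gap: 85.6
```

play_rows --increments '[0.47,-0.49,0,0,0,0,1,0.944,-0.975,0,0,0,0,1,0.944,-0.975,0,0,0,0,1,0.944,-0.975,0,0,0,0,1]'

```text
time_s: 0.95
eef_pos: [286.5, -310.4, 205.4]
tool_rot: [3.084, 0.594, 0.0]
contact_force: [-0.6, 0.0, 0.4]
finger_gap: 85.6
```

play_rows --increments '[0.47,-0.49,0,0,0,0,1,0.944,-0.975,0,0,0,0,1,0.944,-0.975,0,0,0,0,1,0.944,-0.975,0,0,0,0,1]'

```text
time_s: 1.35
eef_pos: [328.0, -210.5, 205.3]
tool_rot: [3.084, 0.594, 0.0]
contact_force: [-0.3, 0.4, 0.2]
finger_gap: 85.5
```

play_rows --increments '[0.47,-0.49,0,0,0,0,1,0.944,-0.975,0,0,0,0,1,0.944,-0.975,0,0,0,0,1,0.944,-0.975,0,0,0,0,1]'

```text
time_s: 1.75
eef_pos: [369.5, -110.2, 205.1]
tool_rot: [3.085, 0.594, -0.0]
contact_force: [0.0, -1.2, 0.5]
finger_gap: 85.6
```

play_rows --increments '[0.47,-0.49,0,0,0,0,1,0.944,-0.975,0,0,0,0,1,0.944,-0.975,0,0,0,0,1,0.944,-0.975,0,0,0,0,1]'

```text
time_s: 2.15
eef_pos: [410.8, -10.0, 204.8]
tool_rot: [3.085, 0.593, -0.001]
contact_force: [-0.2, -0.6, 0.5]
finger_gap: 85.4
```

play_rows --increments '[0.47,-0.49,0,0,0,0,1,0.944,-0.975,0,0,0,0,1,0.944,-0.975,0,0,0,0,1,0.944,-0.975,0,0,0,0,1]'

```text
time_s: 2.55
eef_pos: [452.0, 90.1, 204.7]
tool_rot: [3.085, 0.592, -0.001]
contact_force: [0.1, -0.7, 0.0]
finger_gap: 85.6
```

play_rows --increments '[0.47,-0.49,0,0,0,-0.02,1,0.944,-0.975,0,0,0,-0.04,1,0.944,-0.975,0,0,0,-0.06,1,0.944,-0.975,0,0,0,-0.08,1,0.944,-0.975,0,0,0,-0.1,1,0.944,-0.975,0,0,0,-0.12,1,0.944,-0.975,0,0,0,-0.14,1,0.944,-0.975,0,0,0,-0.1584,1,0.944,-0.975,0,0,0,-0.1584,1,0.944,-0.975,0,0,0,-0.1584,1]'

```text
time_s: 3.55
eef_pos: [493.0, 189.6, 205.3]
tool_rot: [2.434, 1.985, -0.0]
contact_force: [0.4, -0.6, 0.6]
finger_gap: 85.3
```

```bash
cat > look.py <<'E'
import sys
from h import *; from workcell import ctrl; import cv2
p=[float(a) for a in sys.argv[2:5]]
s=ctrl.read_state();f=ctrl.grab_frame("wrist")
T=np.eye(4);T[:3,:3]=R.from_rotvec(s["tool_rot"]).as_matrix();T[:3,3]=s["eef_pos"];T=T@np.array(f["tool_from_camera"])
print({k:v for k,v in f.items() if k not in("pixels",)});print(s["eef_pos"],s["tool_rot"],s["time_s"],s["q"])
im=f["pixels"].copy();cv2.imwrite("pics/raw_"+sys.argv[1]+".png",im);np.save("pics/T_"+sys.argv[1],T)
def poly(L):cv2.polylines(im,[proj(f,place(p,L),T).round().astype(int)],True,(0,0,255),1)
poly([(-28,-78,42),(-2,-78,42),(-2,50,42),(-28,50,42)]);poly([(27,0,35),(24,-17,35),(17,45,35)]);poly([(26,-101,46),(26,-75,46),(-50,-75,46),(-50,-101,46)])
poly([(-50,48,22),(-50,92,22),(65,92,22),(65,48,22)])
cv2.imwrite("pics/"+sys.argv[1]+".png",im)
E
python3 look.py w1 492.5 192 -0.1974
```

```text
{'fx': 395.9472878811512, 'fy': 395.9472878811512, 'cx': 317.529086647349, 'cy': 244.37233298186598, 'tool_from_camera': array([[-1.49068294e-04,  9.56369712e-01,  2.92159120e-01,
         7.39824788e+01],
       [ 9.99999013e-01, -2.65533115e-04,  1.37944000e-03,
         2.14124057e-02],
       [ 1.39683255e-03,  2.92159038e-01, -9.56368729e-01,
        -1.68755721e+02],
       [ 0.00000000e+00,  0.00000000e+00,  0.00000000e+00,
         1.00000000e+00]])}
[493.02167636 189.64676017 205.27796332] [ 2.43442536e+00  1.98528667e+00 -3.34313574e-04] 3.55 [ 2.08502414e-01  2.21409686e-01 -2.85651556e-02  1.32087849e+00
 -3.54180933e-04  1.98184684e+00]
```

View pics/w1.png

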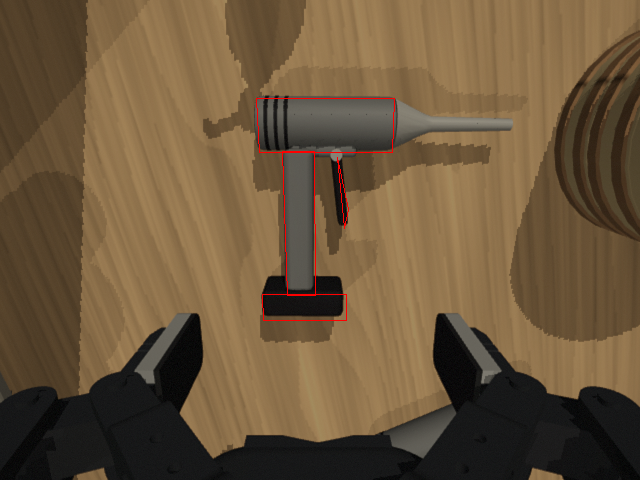

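The wrist view confirms the fit: trigger bar at (333–347, 155–226) and handle at u 284–314 are both on the overlay. Only the battery's lower edge is off, by about 4 px. I'm descending.

play_rows --increments '[0.028,-0.025,0.3,0,0,0,1,0.028,-0.025,0.6,0,0,0,1,0.028,-0.025,0.9,0,0,0,1,0.028,-0.025,1,0,0,0,1,0.028,-0.025,1,0,0,0,1]'

```text
time_s: 4.1
eef_pos: [490.7, 193.8, 124.5]
tool_rot: [-2.43, -1.99, 0.003]
contact_force: [-0.1, 0.4, -0.5]
finger_gap: 85.1
```

```bash
python3 look.py w2 492.5 192 -0.1974 | tail -2
```

```text
[490.65514617 193.82628892 124.51161456] [-2.42988997 -1.99001737  0.00282291] 4.1 [ 2.17138653e-01  2.59007075e-01 -1.87754805e-01  1.12600212e+00
 -9.38815777e-05  1.98632337e+00]
```

View pics/w2.png

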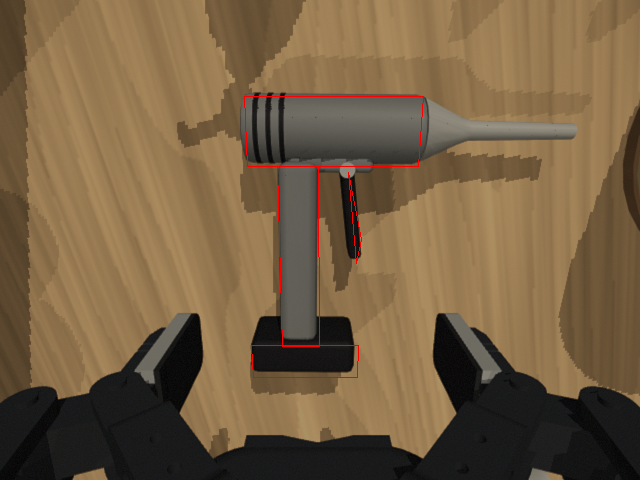

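Close up, the blower sits about 2 mm further toward +y than fitted: trigger end at v 258 against 262 predicted. That puts the TCP almost exactly on the squeeze spot, so I'm going down.

play_rows --increments '[0,0,0.3,0,0,0,1,0,0,0.6,0,0,0,1,0,0,0.8,0,0,0,1,0,0,0.9,0,0,0,1,0,0,0.9,0,0,0,1]'

```text
time_s: 4.65
eef_pos: [491.3, 194.3, 53.4]
tool_rot: [2.429, 1.992, -0.0]
contact_force: [-0.3, 0.8, -0.2]
finger_gap: 85.2
```

play_rows --increments '[0,0,0.15,0,0,0,1,0,0,0.3,0,0,0,1,0,0,0.45,0,0,0,1,0,0,0.56,0,0,0,1,0,0,0.58,0,0,0,1,0,0,0.58,0,0,0,1,0,0,0.58,0,0,0,1]'

```text
time_s: 5.35
eef_pos: [491.4, 194.4, 7.0]
tool_rot: [2.429, 1.992, 0.001]
contact_force: [0.4, 0.6, 0.0]
finger_gap: 85.5
```

```bash
python3 look.py w3 492.9 194 -0.1974 | tail -2
```

```text
[491.38457031 194.42641792   7.03537644] [2.42873795e+00 1.99239854e+00 6.09895484e-04] 5.35 [ 2.17898350e-01  3.60228441e-01 -3.73840188e-01  8.36296153e-01
  7.45663821e-06  1.98544541e+00]
```

View pics/raw_w3.png

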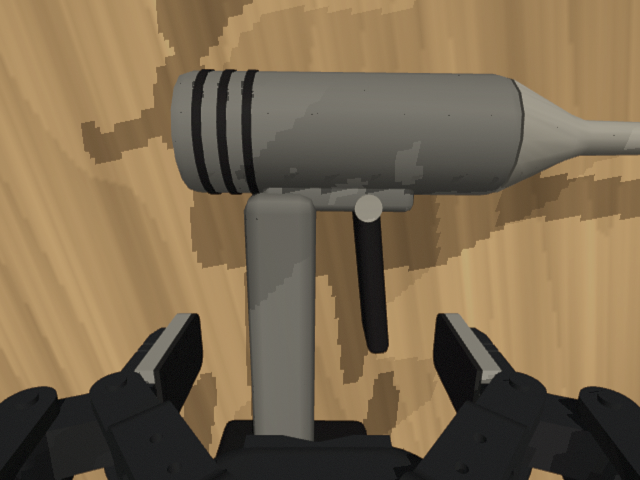

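```bash
python3 - <<'E'
from h import *; from workcell import ctrl
f=ctrl.grab_frame("wrist");T=np.load("pics/T_w3.npy");p=(492.9,194,-0.1974)
i=np.linalg.inv(np.array(f["tool_from_camera"]))
print(proj(f,np.array([[11,-42,-13],[-11,-42,-13],[11,-42,-32],[-11,-42,-32.]]),np.array(f["tool_from_camera"])).round(0))
print(proj(f,place(p,[(24,-17,35),(20,-17,35),(17,45,35),(-28,0,42),(-2,0,42),(-50,70,22)]),T).round(0))
E
```

```text
[[219. 279.]
 [222. 326.]
 [207. 298.]
 [211. 349.]]
[[381. 357.]
 [371. 357.]
 [370. 208.]
 [248. 328.]
 [317. 328.]
 [189. 135.]]
```

The pads show about 30 mm further back than my projection of the tips, so I'm checking fingertip height from the side camera.

```bash
python3 - <<'E'
from h import *; from workcell import ctrl; import cv2
s=ctrl.read_state();f=ctrl.grab_frame("scene");im=f["pixels"].copy()
T=np.eye(4);T[:3,:3]=R.from_rotvec(s["tool_rot"]).as_matrix();T[:3,3]=s["eef_pos"]
L=np.array([[x,y,z,1.] for x in(-11,11) for y in(-42,42) for z in(-13,-40)])@T.T
uv=proj(f,L[:,:3]);c=uv.mean(0).astype(int);print(c)
S=5;x0,y0=c[0]-75,c[1]-70
im=cv2.resize(im[y0:y0+115,x0:x0+150],None,fx=S,fy=S,interpolation=cv2.INTER_CUBIC)
for k,q in enumerate(uv):cv2.circle(im,tuple(int(v) for v in((q-[x0,y0])*S)),3,(0,0,255) if k%2==0 else (0,255,0),-1)
cv2.imwrite("pics/s3.png",im)
E
```

```text
[369 180]
```

View pics/s3.png

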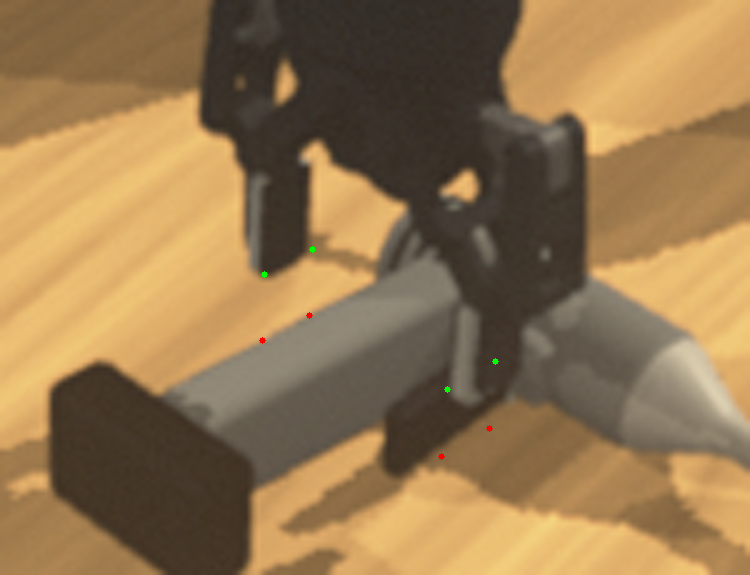

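Both cameras put the open fingertips about 40 mm behind the reported TCP, so they're at roughly z 45, just above the trigger. I'll step down, watching the force, and look again.

play_rows --increments '[0,0,0.08,0,0,0,1,0,0,0.16,0,0,0,1,0,0,0.22,0,0,0,1,0,0,0.22,0,0,0,1]'

```text
time_s: 5.9
eef_pos: [490.5, 194.2, -11.8]
tool_rot: [-2.428, -1.992, 0.002]
contact_force: [-0.1, -0.2, 0.4]
finger_gap: 85.3
```

```bash
cat > side.py <<'E'
import sys
from h import *; from workcell import ctrl; import cv2
s=ctrl.read_state();f=ctrl.grab_frame("scene");w=ctrl.grab_frame("wrist")["pixels"]
a=cv2.resize(f["pixels"][110:225,294:444],(480,368),interpolation=cv2.INTER_CUBIC)
b=cv2.resize(w[180:480,100:540],(480,327))[:232]
cv2.imwrite(f"pics/{sys.argv[1]}.png",np.vstack([a,b]))
print(s["time_s"],s["eef_pos"],s["contact_force"],s["finger_gap"])
E
python3 side.py s4
```

```text
5.9 [490.47659896 194.19599217 -11.80682545] [-0.07707544 -0.1552109   0.3874032 ] 85.2712130121423
```

View pics/s4.png

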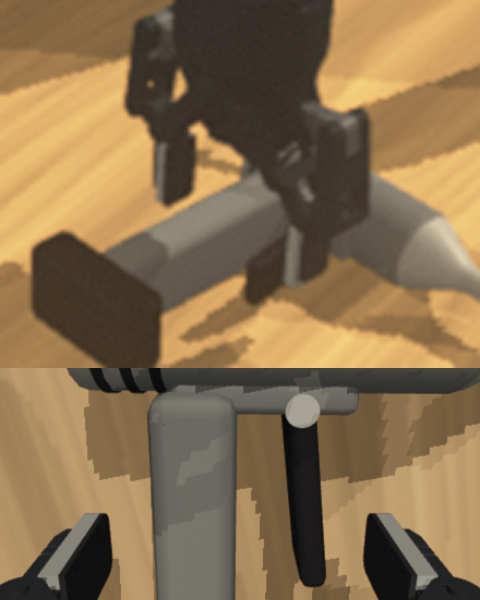

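Still no contact at reported z -12, which confirms the TCP offset. The pads now span roughly y -10 to +8 on the trigger. I'll go 12 mm lower, then close to just short of contact.

play_rows --increments '[0,0,0.06,0,0,0,1,0,0,0.12,0,0,0,1,0,0,0.15,0,0,0,1,0,0,0.15,0,0,0,0.55,0,0,0.15,0,0,0,0.55,0,0,0.15,0,0,0,0.55,0,0,0.15,0,0,0,0.55]'

```text
time_s: 6.7
eef_pos: [491.2, 194.4, -22.7]
tool_rot: [2.429, 1.992, 0.0]
contact_force: [-0.7, -1.0, 0.5]
finger_gap: 66.0
```

```bash
python3 side.py s5
```

```text
6.7 [491.23740135 194.38672359 -22.66696929] [-0.7284851  -1.01955763  0.46180997] 65.96577613587351
```

View pics/s5.png

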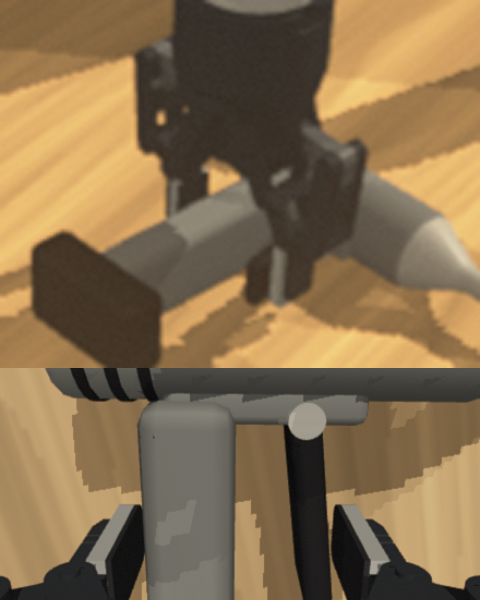

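The pads now straddle the handle and trigger with the tips level with the lower part of the bar. Squeezing in steps.

play_rows --increments '[0,0,0,0,0,0,0.4,0,0,0,0,0,0,0.3,0,0,0,0,0,0,0.2,0,0,0,0,0,0,0.1,0,0,0,0,0,0,0,0,0,0,0,0,0,-0.1,0,0,0,0,0,0,-0.2,0,0,0,0,0,0,-0.3,0,0,0,0,0,0,-0.3,0,0,0,0,0,0,-0.3]'

```text
time_s: 7.8
eef_pos: [489.9, 194.7, -21.8]
tool_rot: [-2.427, -1.993, 0.001]
contact_force: [-10.6, -0.4, 18.7]
finger_gap: 38.8
```

```bash
python3 side.py s6
```

```text
7.8 [489.94873513 194.65528026 -21.78851553] [-10.55870434  -0.42548067  18.68903214] 38.82256067277885
```

View pics/s6.png

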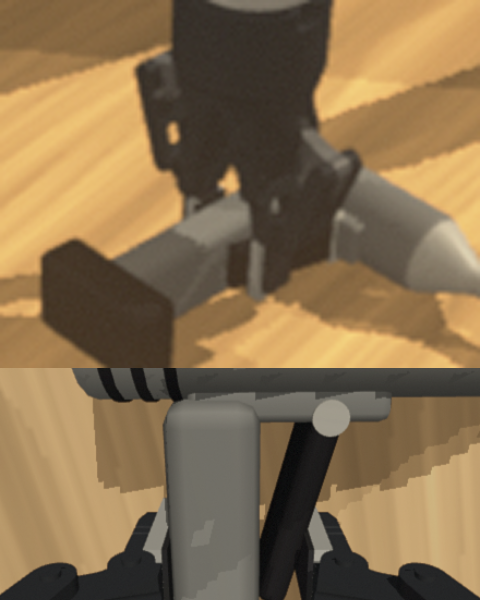

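The trigger bar has swung about 18° against the handle, meaning both stages are home. Gap is 38.8 mm and the fingers have stalled. I'll hold for a good second, then open slowly.

play_rows --increments '[0,0,0,0,0,0,-0.3,0,0,0,0,0,0,-0.3,0,0,0,0,0,0,-0.3,0,0,0,0,0,0,-0.3,0,0,0,0,0,0,-0.3,0,0,0,0,0,0,-0.3,0,0,0,0,0,0,-0.3,0,0,0,0,0,0,-0.3,0,0,0,0,0,0,-0.3,0,0,0,0,0,0,-0.3,0,0,0,0,0,0,-0.3,0,0,0,0,0,0,-0.3]'

```text
time_s: 9.1
eef_pos: [489.9, 194.6, -21.8]
tool_rot: [-2.427, -1.993, 0.001]
contact_force: [-10.7, -0.3, 17.2]
finger_gap: 39.1
```

```bash
python3 side.py s7
```

```text
9.1 [489.93734354 194.63778179 -21.79376372] [-10.73228319  -0.3001703   17.19368295] 39.0721171158139
```

play_rows --increments '[0,0,0,0,0,0,-0.1,0,0,0,0,0,0,0,0,0,0,0,0,0,0.1,0,0,0,0,0,0,0.2,0,0,0,0,0,0,0.3,0,0,0,0,0,0,0.4,0,0,0,0,0,0,0.55,0,0,0,0,0,0,0.75,0,0,0,0,0,0,1,0,0,0,0,0,0,1,0,0,0,0,0,0,1,0,0,0,0,0,0,1]'

```text
time_s: 10.4
eef_pos: [491.1, 194.4, -22.8]
tool_rot: [2.429, 1.993, 0.0]
contact_force: [0.3, -0.9, 0.9]
finger_gap: 85.4
```

```bash
python3 side.py s8
```

```text
10.4 [491.12383319 194.36167065 -22.80053466] [ 0.27332489 -0.85467038  0.85142569] 85.41584859785716
```

View pics/s8.png

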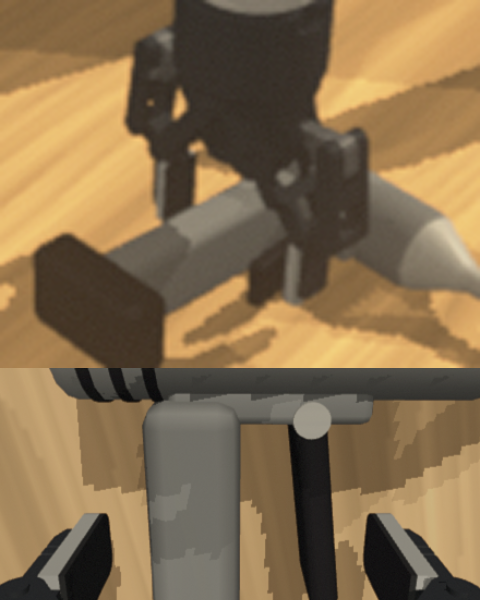

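The trigger has sprung back, both pads are clear and the force is zero. I'll raise the arm and check against the first top image.

play_rows --increments '[0,0,-0.2,0,0,0,1,0,0,-0.5,0,0,0,1,0,0,-0.9,0,0,0,1,0,0,-1,0,0,0,1,0,0,-1,0,0,0,1]'

```text
time_s: 11.0
eef_pos: [491.9, 194.6, 58.4]
tool_rot: [2.428, 1.992, 0.004]
contact_force: [0.2, 0.4, 0.3]
finger_gap: 85.3
```

play_rows --increments '[0,0,-0.5,0,0,0,1,0,0,-1,0,0,0,1,0,0,-1,0,0,0,1,0,0,-1,0,0,0,1,0,0,-1,0,0,0,1]'

```text
time_s: 11.5
eef_pos: [490.3, 194.2, 135.4]
tool_rot: [-2.428, -1.992, 0.004]
contact_force: [0.6, 0.3, -0.9]
finger_gap: 85.4
```

```bash
python3 look.py w9 492.9 194 -0.1974 | tail -2
```

```text
[490.25824525 194.15661346 135.35113215] [-2.42794508 -1.99170165  0.0038431 ] 11.5 [ 2.17864371e-01  2.52569689e-01 -1.67748567e-01  1.15322235e+00
  4.51908937e-07  1.98543430e+00]
```

View pics/w9.png

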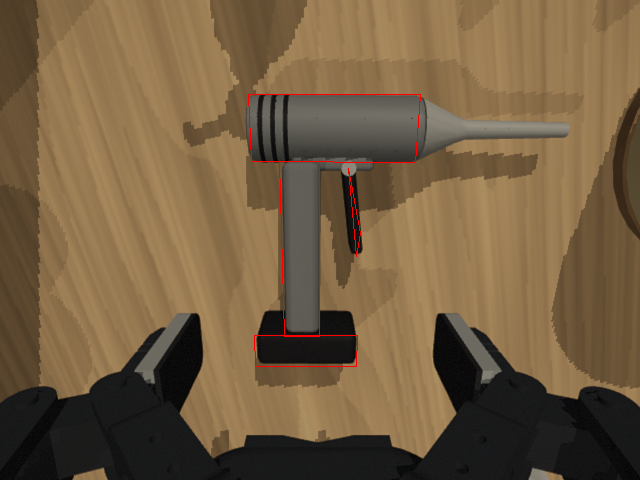

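The blower lies flat within about 2 mm of where it started. The trigger is back at rest, with its end at (357,252), and the gripper is clear.

```bash
python3 -c "
from workcell import ctrl
print(ctrl.sign_off())"
```

```text
the job is handed in; nothing more can be done
None
```

I gave the steamer tiers the full blast with the long-nozzled blower, let the trigger go and handed the job in at about 11.5 s. The sign-off reports no verdict.

- **Squeeze:** the trigger was held home for at least 1.3 s. I judged this from the pictures, not from a joint reading. The bar swung about 18° (0.32 rad), which is both stages at their stops. The finger gap held steady at about 39 mm, slightly under the 41–47 mm stated for a full squeeze.
- **After release:** in the last wrist picture the trigger is at rest and the blower lies flat, within about 2 mm of where it was. The gripper is well clear and the force reads about zero. The arm kept well above the stubby blower's height while passing it, but I did not re-check its position by camera at the end.
- **Disagreements:**
  - The open fingertips are about 40 mm behind the reported TCP, not the stated 13 mm. I set the squeeze height from the cameras and the force reading, at a reported TCP z of about -22 mm.
  - The battery block's edge fitted the model about 4 px off.
  - About 17–19 N of upward force showed during the squeeze, cause not checked. It went away on release.

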